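# Lock the bayonet cap on the pressure cell

### The arm

A 6-joint arm with a two-finger parallel gripper is mounted at the origin on a cart in front of the work surface, level with it; the furniture and walls round the work are solid. World frame = base frame: x ahead of the robot, y to its left, z up, the work surface at z = 0. Lengths are in mm, angles in rad, forces in N, time in s.
With the tool pointing down it reaches from about 375 to 750 mm from the base axis. Payload 9 kg.
Tool frame: the origin (TCP) lies on the mounting face of the last link; the fingertips stand 173 mm ahead of it and the grasp point (between the pads) lies ahead of it (manip.tcp_to_grasp is the z of the grasp point in the tool frame, in mm); z points along the fingers, y is the line along which they close (so a half turn about z gives the same grasp; the last joint's range is limited). The gripper opens to 85 mm and grips with 20 to 120 N. Pads are 22 mm wide; open, the fingers measure 114 mm over their backs; the gripper's body (76 mm by 85 mm) begins 54 mm behind the grasp point. The pads swing forward as they close: fully open they stand 13 mm farther back than shut.
Start: joints at [-1.422, 0.104, 0.097, 1.564, 0, 1.353], TCP at [215.187, -560.1, 404.731] pointing down, gripper open.
Joint ranges: [-2.99, 2.99], [-0.84, 1.86], [-1.1, 1.16], [-1.84, 2.11], [-1.51, 1.56], [-3.14, 3.14]. Speed limits (rad/s): [2.22, 2.22, 2.57, 3.14, 3.14, 3.14].

### API

Orientations are given as a unit quaternion [x, y, z, w].
In Python, from plant import manip gives the robot as it stands. The module is installed in compiled form; this text tells all that it offers.
- The arm moves only by the tool jog_arm, never from a script. Its argument "moves" is a list of rows, each a list of 3 entries, a list of its own where there are three numbers: the shift along the world's x, y, z in shares of 750 mm (1.0 is 750 mm), then the turn, a rotation vector about the world's x, y, z in fractions of the full range, 1 being 120 degrees, then the opening, from 0 (shut) to 1 (fully open). A call has 1 to 5 rows; each row is the pose to reach, as a shift and turn from the pose commanded when the call began; what a row does not reach only later rows make up. A row lasts 1/8 s, in which the tool goes at most 62.5 mm and 10.7 degrees, less where a joint would pass 70% of its speed; a pose out of reach is approached as far as the arm can. Shift and turn numbers lie between -1 and 1, and a call with a number outside is refused. A call with a gripper value outside its range is refused whole. The fingers move at their own pace and stop on an object; "newtons" is the grip in N (left out, the last holds). Time passes only in rows, so rows that repeat a pose let the fingers close. It gives the time, the measured TCP pose, the force, the opening and the grip force at its end, in the units of the state.
- manip.read_state(): the state, without advancing time (a new reading comes with each control period).
- manip.grab_frame(name): name is "scene" or "top" or "wrist"; returns a dict with "image" (480x640x3 uint8, blue, green, red), "z_map" (480x640 float32, mm along the optical axis (not along the pixel's ray), 0 where there is no reading), "fx", "fy", "cx", "cy" (pixels), "eye" and "rotation" of the camera in the world; the wrist camera has in their place "hand_eye" (4x4, takes a point from camera to tool coordinates, whose origin is the TCP and whose axes are the flange's). Camera axes: x right, y down, z forward; pixel columns grow to the right and rows downward; lengths in mm; the calibration is good to about 2 mm. The wrist camera is an equidistant fisheye: a pixel r from the principal point sees the ray r / f radians off the axis. A picture is of the moment at which its call begins: read the wrist's pose just before it.
- manip.close_job(): hands the job in; it is judged then, once.
The state is a dict: "time_s": time; "q": joint angles; "qvel": joint speeds; "tau": joint torques, N m; "ee_pos": TCP position; "tcp_rot": TCP orientation; "force": force on the tool from outside, world axes, zero at the start; "moment": the same for the moment, N m; "width": opening from 0.0 (shut) to 1.0 (fully open); "grasp_force": force on a finger pad.
Only numpy, scipy, OpenCV 4.12 (cv2) and the standard library are available. Lean on these libraries where they do the work, as an engineer would, in place of code of your own. Each camera call takes 0.05 s, during which the arm holds its last target. There are 200 camera calls.

### The job

Close the soil pressure cell: pick up its steel bayonet cap by the bar grip, set it on the cell's neck and feel its two lugs down through the two gaps in the neck's flange. Push it down against the spring platen and twist it clockwise (seen from above) a quarter turn to the stop, so that it springs up into its locking recesses and stays locked when you let go. Work by feel with a light hand, never forcing the cap against the cell, keep the cap upright and leave the other things on the bench alone.

Things in the scene. Friction and masses are not known exactly. Their poses are not given: they have to be found in the camera images.
- cap: loose bare steel bayonet cap, about 250 g, skirt down on the worktop. Origin: centre of its underside. Skirt 78 mm across (65.8 inside), flat top at z = 39, hollow to 34. Two lugs inside at the ends of its x axis (marked by outside ribs): each 40 degrees wide, z = 6 to 12, inner radius 27.6. Same turned half round.
- cap_grip (a point): middle of the cap's bar grip, 60 mm above the cap's origin. The bar stands on the cap's top along the cap's x axis: 60 mm long, 16 mm wide (y), its sides from z = 39 to 69 mm.
- cell: fixed grey metal cell. Origin: centre of its underside on the worktop, z = the neck's axis. Base plate 104 mm across, hose ports along y (73 mm out), clamp lug towards x (55 mm out, 63 mm up). On top the bayonet neck; contact of cap on cell (all spots summed) above 90 N spoils it: 2 mm past a hard contact can be too much.
- cell_flange (a point): on the neck's axis, 100 mm up, where the flange's top is in the middle setting. THE NECK IS CLAMPED AT A HEIGHT AND ANGLE NOT REPORTED, up to 5 mm above or below and 0.5 rad either way: see or feel it. Flange 62.8 mm across; two gaps half a turn apart, mid gap within 0.5 rad of the cell's x axis, 48 degrees wide: lugs have 4 degrees play either side. Its bevelled rim centres the skirt.
- neck_axis (a point): on the axis, on the worktop. Cap origin below the flange's top: 6 mm while the lugs rest on the flange outside the gaps. From the gaps they turn only clockwise, under a ridge (origin 20 mm below or lower; bottoms hard at 23), to a recess 90 degrees from mid gap, hard stop at 94. There the spring lifts the cap to 16.5 mm below: locked, it cannot turn back.
- platen (a joint): travel (m, down) of the sprung steel platen, a 34 mm disc on top of the neck, 21.5 mm above the flange's top at rest: 0 at rest, 3 N to start, 1 N more per mm, damped. The cap touches it when its origin is 12.5 mm below the flange's top. 0.004 when locked, 0.0075 or more while the lugs pass the ridge, 0.0105 when the cap bottoms.
- cutting_ring: bystander: grey metal specimen ring 64 mm across, 29 mm high, origin at the centre of its underside.
- porous_stone: bystander: grey-brown disc 62 mm across, 10 mm high, origin at the centre of its underside.
- moisture_tin: bystander: white lidded tin 59 mm across, 38 mm high, origin at the centre of its underside.
- hex_key: bystander: black L-shaped hex key 93 x 33 x 6 mm lying flat.
Things that resemble listed ones, but are neither listed nor needed, are in the scene too. Of the things that look like the cell, the larger one is meant.

How it is judged:
By the outcome, as a careful person would: the job done as asked, in the order asked, and still so for the second after the job is handed in, with the robot touching nothing.
It also fails if it takes over 72 s, if anything falls off the work surface, if the arm or the gripper's body presses on something with over 40 N, if the wrist force passes 120 N, or if a joint passes its speed limit or range.

## Working session

There is one attempt and no reset: what is moved stays moved. The work goes in short steps, Python scripts to look and compute and a tool call to move; the robot and the scene stay as the last step left them, time stands still between calls to the robot, and variables do not carry over. Pictures are saved under pics/ and viewed, at most 10 in all, crops included, and the job is handed in when it is done.

Besides the shell and the picture viewer there is one more tool, called after "Emit:" in YAML: its name, and indented under it one key for each argument. jog_arm: Moves the arm, as the interface text tells. Its arguments: {"type":"object","properties":{"moves":{"type":"array","items":{"type":"array"}},"newtons":{"type":"number"}},"required":["moves"]}

```bash
mkdir -p pics
cat > h.py <<'E'
import numpy as np,cv2
from plant import manip
def pts(f):
    z=f["z_map"];v,u=np.mgrid[0:480,0:640]
    P=np.stack([(u-f["cx"])/f["fx"]*z,(v-f["cy"])/f["fy"]*z,z],-1)
    W=P@np.array(f["rotation"]).T+np.array(f["eye"]); W[z==0]=np.nan
    return W
E
python3 - <<'E'
from h import *
s=manip.read_state();print(s,manip.tcp_to_grasp)
for n in("top","scene"):
    f=manip.grab_frame(n);np.savez("%s.npz"%n,**f);cv2.imwrite("pics/%s.png"%n,f["image"]);print(n,f["eye"],f["rotation"],f["fx"])
E
```

```text
{'time_s': 0.0, 'q': array([-1.42166516e+00,  1.04700556e-01,  9.64438650e-02,  1.56391335e+00,
        2.17558943e-05,  1.35312410e+00]), 'qvel': array([ 5.00178259e-05, -3.92100791e-04,  1.53827712e-04, -2.09119030e-03,
       -1.20506828e-03, -2.22578107e-05]), 'tau': array([ 3.50200771e-04, -5.56933308e+01,  5.03646684e+01,  1.69276673e-02,
       -2.41173248e-04, -7.26493937e-06]), 'ee_pos': array([ 215.18960214, -559.95994853,  403.90745654]), 'tcp_rot': array([ 9.83228767e-01,  1.82375220e-01,  3.44058637e-05, -6.86079777e-04]), 'force': array([0.00144328, 0.31618437, 0.62678234]), 'moment': array([ 0.01876147, -0.02669848, -0.03546049]), 'grasp_force': 0.0, 'width': 1.0002133203349943} 154.70000000000002
top [ 526.14765002  -52.98267179 1093.76698693] [-0.70590996  0.70769136 -0.02124955  0.02031054] 445.8719742026046
scene [130.73930057 764.33271161 684.55572233] [-0.22326648  0.84691949 -0.46431619  0.13149121] 552.993693800332
```

View pics/top.png

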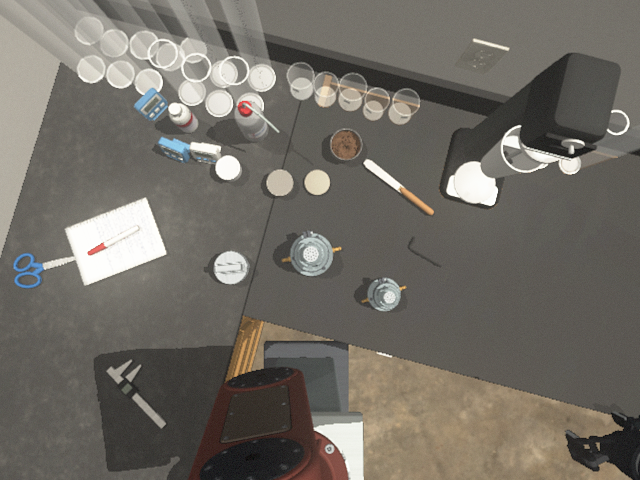

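View pics/scene.png

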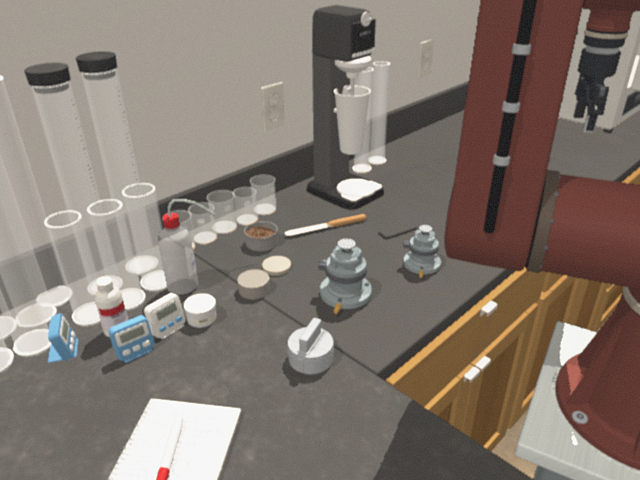

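The top view shows the cap with its bar at (231,267). There are two cell-like things: the large one at (312,255) and a smaller one at (385,294). The larger is the cell meant. I'll measure both and enlarge a crop to confirm.

```bash
cat > m.py <<'E'
from h import *
from scipy.spatial.transform import Rotation as R
f=dict(np.load("top.npz"));f["rotation"]=R.from_quat(f["rotation"]).as_matrix()
W=pts(f);np.save("W.npy",W)
def circ(p):
    A=np.c_[2*p,np.ones(len(p))];s=np.linalg.lstsq(A,(p**2).sum(1),rcond=None)[0]
    return s[:2],np.sqrt(s[2]+s[:2]@s[:2])
def reg(u,v,h,lo,hi):
    w=W[v-h:v+h,u-h:u+h].reshape(-1,3);w=w[(w[:,2]>lo)&(w[:,2]<hi)];return w
for nm,(u,v,h) in dict(cap=(231,267,28),cell=(312,255,34),small=(385,294,28)).items():
    w=reg(u,v,h,4,200);hist=np.histogram(w[:,2],np.arange(0,140,4))[0];print(nm,hist, np.nanmedian(W[v-45,u]))
b=reg(231,267,28,58,80);c=b[:,:2].mean(0);ev,V=np.linalg.eigh(np.cov(b[:,:2].T));print("bar",c,b[:,2].mean(),np.degrees(np.arctan2(V[1,1],V[0,1])),np.sqrt(ev*12))
t=reg(231,267,28,33,45);print("captop",cv2.minEnclosingCircle(t[:,:2].astype(np.float32)),t[:,2].mean())
im=f["image"]
cr=np.hstack([cv2.resize(im[215:300,190:275],(400,400),interpolation=2),cv2.resize(im[212:297,270:355],(400,400),interpolation=2)]);cv2.imwrite("pics/crop.png",cr)
E
python3 m.py
```

```text
cap [  0 144   5   8   9   9   9  22  23 289 329  29   2   1   1   7  64 103
  10   0   0   0   0   0   0   0   0   0   0   0   0   0   0   0] 159.97619385648204
cell [  0 223   2  64 284 138   5   0   0   0   0   0   0   0   0   1  16  86
  42 186 145   5   0   1  27 119 160  72   2   0  73 113   1   0] 1.0632476219582259
small [  0 195  30 177  77   4   0   0   0   0   0   8  17  54  90 113   8   3
  23 101  94  12   2  81  25   0   0   0   0   0   0   0   0   0] 2.17462003745959
bar [502.73484418 152.3901359 ] 68.46769000919525 95.63115877737168 [15.8549116  61.78294275]
captop ((502.1620788574219, 152.5072021484375), 39.25859451293945) 40.14603048851179
```

View pics/crop.png

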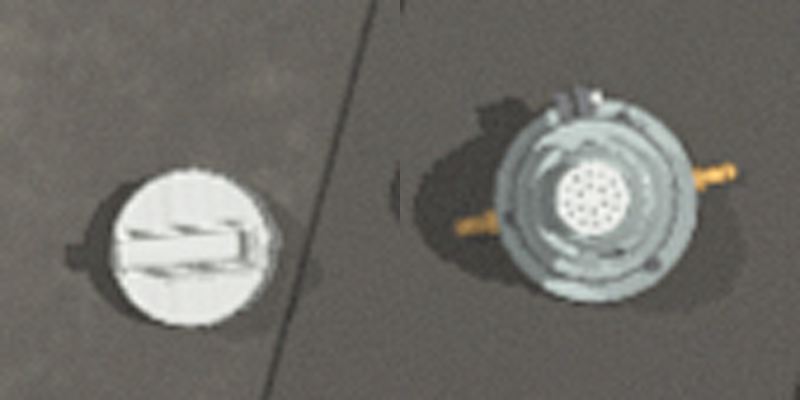

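The left crop shows the cap with its bar running from (120,250) to (240,245). The right crop shows the large cell, with the perforated platen at (593,197), ports at (475,225) and (715,177), and the clamp lug at (575,103). The large cell is the one described. Next I fit its layers.

```bash
cat >> m.py <<'E'
print("----")
p=reg(312,255,34,117,135);pc,r=cv2.minEnclosingCircle(p[:,:2].astype(np.float32));print("platen",pc,r,np.median(p[:,2]),p[:,:2].mean(0))
fl=reg(312,255,34,90,114);print("flange",cv2.minEnclosingCircle(fl[:,:2].astype(np.float32)),np.percentile(fl[:,2],[10,25,50,75,90]))
bs=reg(312,255,34,14,24);print("base",cv2.minEnclosingCircle(bs[:,:2].astype(np.float32)))
C=np.array(pc)
w=reg(312,255,40,5,140);d=w[:,:2]-C;rr=np.hypot(*d.T);a=np.degrees(np.arctan2(d[:,1],d[:,0]))
for lo,hi in((56,76),(40,50),):
    k=(rr>lo)&(rr<hi)&(w[:,2]>20);print(lo,[(round(x),round(y),round(z)) for x,y,z in zip(a[k],rr[k],w[k,2])][::3])
for r0 in range(0,44,3):
    k=(rr>=r0)&(rr<r0+3);print(r0,np.percentile(w[k,2],[10,50,90]).round(1))
for A in range(-180,180,10):
    k=(rr>25)&(rr<30.5)&(abs(a-A-5)<5);print(A+5,np.sort(w[k,2].round()).astype(int))
hsv=cv2.cvtColor(f["image"],cv2.COLOR_BGR2HSV);m=(hsv[...,1]>120)&(hsv[...,0]<30);m[:215]=0;m[300:]=0;m[:,:270]=0;m[:,355:]=0
o=W[m];print("ports",[o[np.where((o[:,1]>C[1])==q)].mean(0) for q in(0,1)])
E
python3 m.py|sed -n '/----/,$p'
```

```text
----
platen (533.8485717773438, -37.8756217956543) 16.703176498413086 124.44568388720984 [533.58469114 -37.90831699]
flange ((533.5497436523438, -38.010799407958984), 31.283679962158203) [100.38677919 102.67688179 104.89738802 107.32173537 109.22482628]
base ((534.3653564453125, -37.32613754272461), 71.94081115722656)
56 [(-77, 56, 20)]
40 [(13, 49, 74), (5, 49, 69), (-3, 48, 69), (17, 48, 74), (8, 46, 73), (0, 46, 68), (-8, 49, 20), (17, 46, 69), (9, 44, 68), (0, 44, 67), (-22, 50, 21), (18, 44, 69), (9, 42, 71), (0, 41, 68), (-15, 45, 21), (-28, 50, 20), (19, 41, 74), (-15, 43, 22), (-24, 45, 20), (27, 44, 21), (-26, 43, 20), (-31, 40, 69), (43, 47, 23), (-46, 49, 20), (51, 47, 20), (-49, 44, 21), (55, 48, 20), (-56, 48, 21), (59, 40, 68), (66, 48, 21), (68, 47, 22), (-68, 46, 21), (-75, 49, 21), (-78, 46, 21), (-86, 43, 21), (-90, 45, 22), (-92, 50, 21), (-95, 48, 21), (-99, 45, 22), (-103, 40, 71), (105, 45, 24), (-104, 49, 21), (-111, 46, 21), (-115, 44, 23), (121, 40, 68), (121, 46, 22), (128, 41, 69), (129, 44, 23), (-127, 47, 21), (-135, 43, 22), (138, 44, 22), (-140, 43, 22)
[... 829 characters left out ...]
103 104 104]
-55 [100 102 102 106]
-45 [ 99 100 101 102 102 106]
-35 [ 98 100 102 102 103 104]
-25 [101 102 102 105 107]
-15 [ 79  83 100 101 104]
-5 [78 79 79 81 81 82]
5 [77 78 80 82]
15 [78 79 80 81]
25 [78 78 82]
35 [ 83 101 101 103 107]
45 [ 99 103 103 104 106]
55 [ 99  99 101 102 103 106]
65 [101 102 103 104 104]
75 [ 99 103 104 104]
85 [102 103 104 107]
95 [101 102 103 104 105 107]
105 [102 102 103 105]
115 [101 102 104 104 104]
125 [103 104 104 104 105]
135 [100 102 103 104 104]
145 [102 102 103 104 105]
155 [101 101 102 104 106]
165 [ 80  83 103 103 103 104]
175 [78 79 79 80]
ports [array([547.04295597, -98.29136132,  14.47719653]), array([521.22183545,  23.24769017,  15.50414932])]
```

```bash
cat > g.py <<'E'
from h import *
from scipy.spatial.transform import Rotation as R
C=np.array([533.6,-37.95])
D=[]
for n in("top","scene"):
    f=dict(np.load(n+".npz"));f["rotation"]=R.from_quat(f["rotation"]).as_matrix();W=pts(f).reshape(-1,3)
    w=W[(np.hypot(*(W[:,:2]-C).T)<60)&(W[:,2]>5)]
    p=w[(w[:,2]>118)];print(n,len(w),p.mean(0),np.median(p[:,2]))
    c=C if n=="top" else p[:,:2].mean(0)
    d=w[:,:2]-c;rr=np.hypot(*d.T);a=np.degrees(np.arctan2(d[:,1],d[:,0]))
    k=(rr>26.8)&(rr<30.8)&(w[:,2]<112);a=a[k];ok=w[k,2]>92
    def cost(m):
        q=(a-m+90)%180-90;return ((abs(q)<24)==ok).sum()
    if n=="top":
        ms=np.arange(-25,45,1);cs=[cost(m) for m in ms];print(n,list(zip(ms,cs))[18:50])
        q=(a-7+90)%180-90;print(sorted(q[~ok].round()),len(ok))
E
python3 g.py
```

```text
top 1516 [533.58469114 -37.90831699 124.48719568] 124.44568388720984
top [(np.int64(-7), np.int64(25)), (np.int64(-6), np.int64(23)), (np.int64(-5), np.int64(20)), (np.int64(-4), np.int64(18)), (np.int64(-3), np.int64(17)), (np.int64(-2), np.int64(17)), (np.int64(-1), np.int64(13)), (np.int64(0), np.int64(13)), (np.int64(1), np.int64(10)), (np.int64(2), np.int64(9)), (np.int64(3), np.int64(8)), (np.int64(4), np.int64(7)), (np.int64(5), np.int64(4)), (np.int64(6), np.int64(4)), (np.int64(7), np.int64(2)), (np.int64(8), np.int64(0)), (np.int64(9), np.int64(0)), (np.int64(10), np.int64(3)), (np.int64(11), np.int64(4)), (np.int64(12), np.int64(7)), (np.int64(13), np.int64(8)), (np.int64(14), np.int64(9)), (np.int64(15), np.int64(12)), (np.int64(16), np.int64(14)), (np.int64(17), np.int64(14)), (np.int64(18), np.int64(15)), (np.int64(19), np.int64(18)), (np.int64(20), np.int64(21)), (np.int64(21), np.int64(22)), (np.int64(22), np.int64(23)), (np.int64(23), np.int64(23)), (np.int64(24), np.int64(26))]
[np.float64(-21.0), np.float64(-21.0), np.float64(-20.0), np.float64(-20.0), np.float64(-17.0), np.float64(-16.0), np.float64(-16.0), np.float64(-16.0), np.float64(-12.0), np.float64(-12.0), np.float64(-12.0), np.float64(-11.0), np.float64(-7.0), np.float64(-7.0), np.float64(-7.0), np.float64(-7.0), np.float64(-3.0), np.float64(-3.0), np.float64(-3.0), np.float64(-2.0), np.float64(1.0), np.float64(2.0), np.float64(2.0), np.float64(3.0), np.float64(6.0), np.float64(6.0), np.float64(7.0), np.float64(7.0), np.float64(10.0), np.float64(11.0), np.float64(12.0), np.float64(13.0), np.float64(15.0), np.float64(16.0), np.float64(17.0), np.float64(18.0), np.float64(20.0), np.float64(21.0), np.float64(22.0), np.float64(25.0)] 146
scene 2656 [534.74453638 -32.73000692 123.47574905] 123.5807616565312
```

Careful with the scale: shifts go in shares of 750 mm and turns go in shares of 120 degrees. That gives: 712 mm / 750 = 0.9493, 300 mm / 750 = 0.4, 74.6 degrees / 120 = 0.6217.

Emit:
jog_arm:
  moves:
    - [[0.1333,0.4,0],[0,0,0.3333],1]
    - [[0.1333,0.4,0],[0,0,0.3333],1]
    - [[0.3827,0.9493,0],[0,0,0.6217],1]
    - [[0.3827,0.9493,0],[0,0,0.6217],1]
    - [[0.3827,0.9493,0],[0,0,0.6217],1]

```text
time_s: 0.72
ee_pos: [327.1, -266.6, 404.4]
tcp_rot: [0.793, 0.609, 0.0, 0.0]
force: [2.1, -0.9, -0.3]
width: 1.003
grasp_force: 0.0
```

In the tool's units: 419 mm / 750 = 0.5587, 175.5 mm / 750 = 0.234, 20.6 degrees / 120 = 0.1717.

Emit:
jog_arm:
  moves:
    - [[0.234,0.5587,0],[0,0,0.1717],1]
    - [[0.234,0.5587,0],[0,0,0.1717],1]
    - [[0.234,0.5587,0],[0,0,0.1717],1]
    - [[0.234,0.5587,0],[0,0,0.1717],1]
    - [[0.234,0.5587,0],[0,0,0.1717],1]

```text
time_s: 1.35
ee_pos: [447.9, 21.9, 404.7]
tcp_rot: [0.673, 0.739, 0.0, 0.0]
force: [-0.1, -1.3, 0.4]
width: 0.997
grasp_force: 0.0
```

In the tool's units: 140 mm / 750 = 0.1867.

Emit:
jog_arm:
  moves:
    - [[0,0.1867,0],[0,0,0],1]
    - [[0,0.1867,0],[0,0,0],1]
    - [[0,0.1867,0],[0,0,0],1]

```text
time_s: 1.72
ee_pos: [446.9, 162.8, 404.4]
tcp_rot: [0.672, 0.741, -0.0, -0.0]
force: [-0.5, -0.6, 0.3]
width: 1.004
grasp_force: 0.0
```

In the tool's units: -100 mm / 750 = -0.1333, 55.6 mm / 750 = 0.0741.

Emit:
jog_arm:
  moves:
    - [[0.0741,-0.0139,-0.0667],[0,0,0],1]
    - [[0.0741,-0.0139,-0.1333],[0,0,0],1]
    - [[0.0741,-0.0139,-0.1333],[0,0,0],1]
    - [[0.0741,-0.0139,-0.1333],[0,0,0],1]

```text
time_s: 2.22
ee_pos: [503.3, 149.0, 306.7]
tcp_rot: [0.674, 0.739, 0.0, 0.0]
force: [0.2, 0.7, 1.1]
width: 0.997
grasp_force: 0.0
```

Run:
```python
from h import *
s=manip.read_state();print(s["ee_pos"],s["tcp_rot"],s["force"],s["q"])
f=manip.grab_frame("wrist");np.savez("wr.npz",**f);cv2.imwrite("pics/w1.png",f["image"]);print(f["hand_eye"],f["fx"],f["cx"],f["cy"])
```

```text
[503.32222423 148.97516821 306.65954099] [6.73688736e-01 7.39014925e-01 4.36807963e-04 4.86440415e-04] [0.22879694 0.6723329  1.09220521] [ 3.83022891e-02 -1.22661353e-01 -3.05970076e-01  1.38618142e+00
 -5.98651723e-05  1.51668049e+00]
[[ 5.84399670e-04 -9.59384267e-01 -2.82101908e-01  7.23661805e+01]
 [ 9.99999825e-01  5.35718628e-04  2.49695384e-04  1.09326686e+00]
 [-8.84265755e-05 -2.82102005e-01  9.59384413e-01  3.11399214e+01]
 [ 0.00000000e+00  0.00000000e+00  0.00000000e+00  1.00000000e+00]] 371.64829954431775 318.4469285358771 233.3673770532052
```

View pics/w1.png

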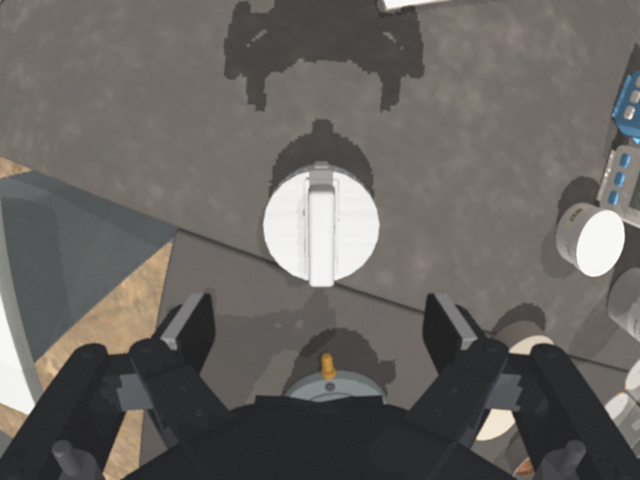

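The wrist view shows the cap upright at (321,222), with its bar vertical between the fingers from (320,185) to (321,285). Next I measure the bar in this frame.

```bash
cat >> h.py <<'E'
from scipy.spatial.transform import Rotation as R
def wpts(f,pos,q):
    v,u=np.mgrid[0:480,0:640];x=(u-f["cx"])/f["fx"];y=(v-f["cy"])/f["fy"];r=np.hypot(x,y)+1e-9;k=np.tan(np.minimum(r,1.5))/r
    z=f["z_map"];P=np.stack([x*k*z,y*k*z,z,np.ones_like(z)],-1)@np.array(f["hand_eye"]).T
    W=P[...,:3]@R.from_quat(q).as_matrix().T+pos;W[(z==0)|(r>1.2)]=np.nan;return W
E
python3 - <<'E'
from h import *
f=np.load("wr.npz");W=wpts(f,np.array([503.322,148.975,306.66]),[6.73688736e-01,7.39014925e-01,4.36807963e-04,4.86440415e-04])
w=W[140:300,255:390].reshape(-1,3);b=w[(w[:,2]>60)&(w[:,2]<80)]
(c,sz,an)=cv2.minAreaRect(b[:,:2].astype(np.float32));ev,V=np.linalg.eigh(np.cov(b[:,:2].T))
print(b.mean(0),c,sz,an,np.degrees(np.arctan2(V[1,1],V[0,1])),len(b))
t=w[(w[:,2]>34)&(w[:,2]<45)];print(cv2.minEnclosingCircle(t[:,:2].astype(np.float32)),np.median(t[:,2]),np.nanmedian(W[100:130,150:200,2]))
E
```

```text
[505.68111528 157.9260438   67.19402872] (505.89593505859375, 156.04258728027344) (15.953455924987793, 59.75290298461914) 5.197966575622559 95.51253868626402 2590
((505.66986083984375, 155.76039123535156), 39.061702728271484) 38.720343207828364 -0.3620473325702278
```

Emit:
jog_arm:
  moves:
    - [[0,0,0],[0,0,0],1]
    - [[0,0,0],[0,0,0],1]
    - [[0,0,0],[0,0,0],1]

```text
time_s: 2.65
ee_pos: [503.3, 149.4, 305.4]
tcp_rot: [0.673, 0.739, 0.0, 0.0]
force: [-0.3, -0.1, 0.4]
width: 0.998
grasp_force: 0.0
```

```bash
cat > cw.py <<'E'
from h import *
s=manip.read_state();f=manip.grab_frame("wrist");W=wpts(f,s["ee_pos"],s["tcp_rot"]);print(s["ee_pos"],s["force"])
w=W[140:300,255:390].reshape(-1,3);b=w[(w[:,2]>60)&(w[:,2]<80)]
print(cv2.minAreaRect(b[:,:2].astype(np.float32)))
t=w[(w[:,2]>34)&(w[:,2]<45)];print(cv2.minEnclosingCircle(t[:,:2].astype(np.float32)))
E
python3 cw.py
```

```text
[503.2901138  149.43560122 305.40536076] [-0.25993178 -0.07751869  0.43004587]
((505.85400390625, 156.1451873779297), (15.958184242248535, 59.78325653076172), 5.029447555541992)
((505.6524658203125, 155.77777099609375), 39.143592834472656)
```

In the tool's units: -90 mm / 750 = -0.12, 4.7 mm / 750 = 0.0063.

Emit:
jog_arm:
  moves:
    - [[0.0009,0.0063,-0.0667],[0,0,0],1]
    - [[0.0009,0.0063,-0.1067],[0,0,0],1]
    - [[0.0009,0.0063,-0.12],[0,0,0],1]
    - [[0.0009,0.0063,-0.12],[0,0,0],1]
    - [[0.0009,0.0063,-0.12],[0,0,0],1]

```text
time_s: 3.32
ee_pos: [504.6, 154.1, 216.3]
tcp_rot: [0.673, 0.739, 0.001, 0.001]
force: [0.4, 0.6, -0.5]
width: 0.996
grasp_force: 0.0
```

Emit:
jog_arm:
  moves:
    - [[0,0,0],[0,0,0],0.35]
    - [[0,0,0],[0,0,0],0.25]
    - [[0,0,0],[0,0,0],0.1]
    - [[0,0,0],[0,0,0],0.0]
    - [[0,0,0],[0,0,0],0.0]
  newtons: 60

```text
time_s: 3.95
ee_pos: [504.0, 154.1, 214.9]
tcp_rot: [0.673, 0.739, 0.0, 0.0]
force: [1.0, 0.4, 1.3]
width: 0.175
grasp_force: 60.7
```

```bash
python3 cw.py; python3 -c "
from plant import manip;print(manip.read_state())"
```

```text
[504.01755135 154.08245605 214.89424923] [1.01078007 0.37166923 1.25881613]
((503.17071533203125, 175.52540588378906), (28.37024688720703, 20.865787506103516), 5.690515995025635)
((505.57501220703125, 167.23666381835938), 32.588661193847656)
{'time_s': 4.0, 'q': array([ 4.82526980e-02, -6.24613679e-02, -4.18556132e-01,  1.21430259e+00,
       -3.59490521e-05,  1.52597829e+00]), 'qvel': array([-0.00053938,  0.00090151, -0.00014288, -0.00228044,  0.00160262,
        0.00139967]), 'tau': array([ 9.46100266e-02, -4.46678746e+01,  4.76268947e+01,  1.02460266e-01,
        1.89751881e-02,  6.85183957e-03]), 'ee_pos': array([504.01138088, 154.085148  , 214.88102881]), 'tcp_rot': array([6.73447676e-01, 7.39234866e-01, 1.28612360e-04, 1.53547653e-04]), 'force': array([ 0.55146432, -0.09788546,  2.61003413]), 'moment': array([-0.02481451, -0.00265585,  0.01190058]), 'grasp_force': 60.68081259727478, 'width': 0.1768510779116411}
```

In the tool's units: 140 mm / 750 = 0.1867, 130 mm / 750 = 0.1733, 30 degrees / 120 = 0.25.

Emit:
jog_arm:
  moves:
    - [[0,0,0.0267],[0,0,0],0]
    - [[0,0,0.0933],[0,0,0],0]
    - [[0,0,0.1733],[0,0,0.0833],0]
    - [[0,0,0.1867],[0,0,0.1667],0]
    - [[0,-0.0667,0.1867],[0,0,0.25],0]
  newtons: 80

```text
time_s: 4.62
ee_pos: [504.0, 105.4, 355.8]
tcp_rot: [0.455, 0.891, 0.001, 0.001]
force: [0.1, -1.1, -3.2]
width: 0.174
grasp_force: 78.9
```

In the tool's units: -140.9 mm / 750 = -0.1879, -120 mm / 750 = -0.16, 50 degrees / 120 = 0.4167.

Emit:
jog_arm:
  moves:
    - [[0.0133,-0.0533,0],[0,0,0.0833],0]
    - [[0.0408,-0.1067,0],[0,0,0.1667],0]
    - [[0.0408,-0.16,0],[0,0,0.25],0]
    - [[0.0408,-0.1879,0],[0,0,0.3333],0]
    - [[0.0408,-0.1879,0],[0,0,0.4167],0]

```text
time_s: 5.25
ee_pos: [534.3, -38.4, 353.8]
tcp_rot: [0.039, 0.999, 0.0, -0.001]
force: [-0.1, 0.4, -2.8]
width: 0.174
grasp_force: 79.1
```

In the tool's units: 13 degrees / 120 = 0.1083.

Emit:
jog_arm:
  moves:
    - [[0,0,0],[0,0,0.0833],0]
    - [[0,0,0],[0,0,0.1083],0]
    - [[0,0,0],[0,0,0.1083],0]
    - [[0,0,0],[0,0,0.1083],0]

```text
time_s: 5.75
ee_pos: [534.4, -36.8, 354.4]
tcp_rot: [-0.072, 0.997, 0.0, -0.0]
force: [0.5, 0.2, -3.4]
width: 0.169
grasp_force: 79.1
```

Run:
```python
from h import *
s=manip.read_state();print(s["ee_pos"],s["tcp_rot"],s["force"],s["moment"],s["width"],s["q"])
q=s["tcp_rot"];print(2*np.degrees(np.arctan2(q[1],q[0])))
fs=[manip.grab_frame(n) for n in("scene","wrist")]
np.savez("w2.npz",**fs[1],pos=s["ee_pos"],rot=q)
cv2.imwrite("pics/s2.png",np.hstack([cv2.resize(fs[0]["image"][100:400,200:500],(400,400)),cv2.resize(fs[1]["image"],(400,300))[:, :] if 0 else cv2.resize(fs[1]["image"],(400,400))]))
```

```text
[534.39765662 -36.75334048 354.36134525] [-7.20096120e-02  9.97403871e-01  1.73489585e-04 -3.23199668e-04] [ 0.47767124  0.24551516 -3.43976887] [-0.03681878 -0.01643212  0.00281201] 0.16850560242424895 [-3.13056208e-01 -9.61342506e-02 -1.94680510e-01  1.47297947e+00
  7.87250576e-05 -4.57200228e-01]
188.2588423143165
```

View pics/s2.png

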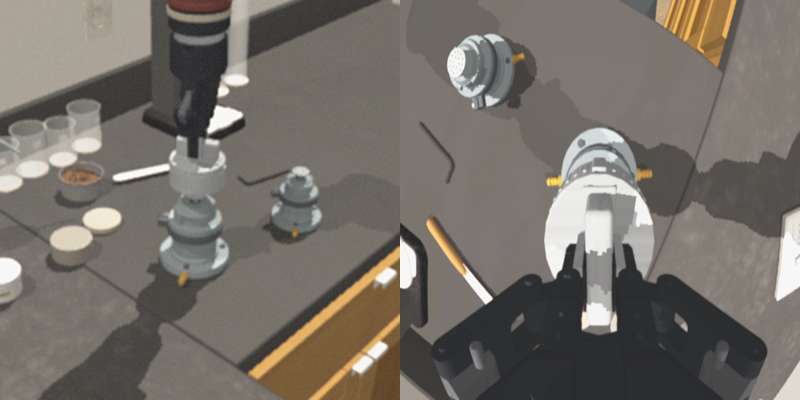

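The left view shows the held cap directly above the cell; the right shows the bar at (598,250) still upright in the grip. I'll descend and feel for contact.

In the tool's units: -35 mm / 750 = -0.0467, -34 mm / 750 = -0.0453.

Emit:
jog_arm:
  moves:
    - [[0,0,-0.02],[0,0,0],0]
    - [[0,0,-0.0373],[0,0,0],0]
    - [[0,0,-0.0427],[0,0,0],0]
    - [[0,0,-0.0453],[0,0,0],0]
    - [[0,0,-0.0467],[0,0,0],0]

```text
time_s: 6.48
ee_pos: [534.6, -36.8, 319.9]
tcp_rot: [-0.073, 0.997, -0.0, 0.0]
force: [-0.2, 0.8, -3.0]
width: 0.17
grasp_force: 79.0
```

In the tool's units: -2 mm / 750 = -0.0027, -1 mm / 750 = -0.0013.

Emit:
jog_arm:
  moves:
    - [[0,0,-0.0013],[0,0,0],0]
    - [[0,0,-0.0027],[0,0,0],0]
    - [[0,0,-0.0027],[0,0,0],0]

```text
time_s: 6.85
ee_pos: [534.5, -36.8, 317.8]
tcp_rot: [-0.073, 0.997, 0.0, 0.0]
force: [0.9, -0.1, -2.6]
width: 0.171
grasp_force: 79.0
```

In the tool's units: -1.5 mm / 750 = -0.002, -1 mm / 750 = -0.0013.

Emit:
jog_arm:
  moves:
    - [[0,0,-0.0013],[0,0,0],0]
    - [[0,0,-0.002],[0,0,0],0]
    - [[0,0,-0.002],[0,0,0],0]

```text
time_s: 7.22
ee_pos: [534.5, -36.8, 316.2]
tcp_rot: [-0.073, 0.997, 0.0, -0.0]
force: [0.1, -0.8, -3.7]
width: 0.17
grasp_force: 79.0
```

In the tool's units: -1.5 mm / 750 = -0.002, -1 mm / 750 = -0.0013.

Emit:
jog_arm:
  moves:
    - [[0,0,-0.0013],[0,0,0],0]
    - [[0,0,-0.002],[0,0,0],0]
    - [[0,0,-0.002],[0,0,0],0]

```text
time_s: 7.6
ee_pos: [534.5, -36.8, 314.6]
tcp_rot: [-0.073, 0.997, 0.0, -0.0]
force: [0.9, 0.7, -2.8]
width: 0.173
grasp_force: 79.0
```

In the tool's units: -1.5 mm / 750 = -0.002, -1 mm / 750 = -0.0013.

Emit:
jog_arm:
  moves:
    - [[0,0,-0.0013],[0,0,0],0]
    - [[0,0,-0.002],[0,0,0],0]
    - [[0,0,-0.002],[0,0,0],0]

```text
time_s: 7.98
ee_pos: [534.5, -36.8, 313.2]
tcp_rot: [-0.073, 0.997, 0.0, -0.0]
force: [0.4, -0.4, -2.9]
width: 0.173
grasp_force: 79.0
```

In the tool's units: -1.5 mm / 750 = -0.002, -1 mm / 750 = -0.0013.

Emit:
jog_arm:
  moves:
    - [[0,0,-0.0013],[0,0,0],0]
    - [[0,0,-0.002],[0,0,0],0]
    - [[0,0,-0.002],[0,0,0],0]

```text
time_s: 8.35
ee_pos: [534.5, -36.8, 311.7]
tcp_rot: [-0.073, 0.997, 0.0, 0.0]
force: [-0.1, -0.9, -3.6]
width: 0.173
grasp_force: 79.0
```

In the tool's units: -1.5 mm / 750 = -0.002, -1 mm / 750 = -0.0013.

Emit:
jog_arm:
  moves:
    - [[0,0,-0.0013],[0,0,0],0]
    - [[0,0,-0.002],[0,0,0],0]
    - [[0,0,-0.002],[0,0,0],0]

```text
time_s: 8.72
ee_pos: [534.6, -36.8, 310.5]
tcp_rot: [-0.073, 0.997, -0.0, 0.0]
force: [-0.6, 0.7, 0.1]
width: 0.17
grasp_force: 79.5
```

In the tool's units: -0.6 mm / 750 = -0.0008.

Emit:
jog_arm:
  moves:
    - [[0,0,-0.0008],[0,0,0],0]
    - [[0,0,-0.0008],[0,0,0],0]

```text
time_s: 8.98
ee_pos: [534.7, -36.8, 309.6]
tcp_rot: [-0.073, 0.997, 0.0, 0.0]
force: [2.1, 0.4, -2.1]
width: 0.17
grasp_force: 79.2
```

```bash
cat > st.py <<'E'
from plant import manip
import numpy as np
s=manip.read_state();q=s["tcp_rot"];print(s["time_s"],s["ee_pos"].round(2),s["force"].round(1),s["moment"].round(2),round(2*np.degrees(np.arctan2(q[1],q[0])),2),q.round(4))
E
python3 st.py
```

```text
8.975 [534.72 -36.83 309.61] [ 2.1  0.4 -2.1] [ 0.06 -0.61 -0.02] 188.33 [-7.260e-02  9.974e-01  1.000e-04  4.000e-04]
```

In the tool's units: -0.7 mm / 750 = -0.0009, 0.6 mm / 750 = 0.0008.

Emit:
jog_arm:
  moves:
    - [[0.0008,0,0],[0,0,0],0]
    - [[0.0008,0,-0.0009],[0,0,0],0]
    - [[0.0008,0,-0.0009],[0,0,0],0]

```text
time_s: 9.35
ee_pos: [535.1, -36.8, 308.7]
tcp_rot: [-0.073, 0.997, 0.0, -0.0]
force: [1.9, 0.8, -4.2]
width: 0.169
grasp_force: 79.0
```

```bash
python3 st.py
```

```text
9.35 [535.06 -36.81 308.68] [ 1.9  0.8 -4.2] [ 0.1  -0.52  0.01] 188.33 [-7.260e-02  9.974e-01  1.000e-04 -2.000e-04]
```

In the tool's units: -1.5 mm / 750 = -0.002, -1 mm / 750 = -0.0013.

Emit:
jog_arm:
  moves:
    - [[0.0009,0,0],[0,0,0],0]
    - [[0.0009,0,-0.0013],[0,0,0],0]
    - [[0.0009,0,-0.002],[0,0,0],0]
    - [[0.0009,0,-0.002],[0,0,0],0]

```text
time_s: 9.85
ee_pos: [535.7, -36.8, 307.3]
tcp_rot: [-0.073, 0.997, 0.0, -0.0]
force: [0.1, 0.6, -3.4]
width: 0.17
grasp_force: 79.1
```

```bash
python3 st.py
```

```text
9.85 [535.73 -36.81 307.29] [ 0.1  0.6 -3.4] [-0.02  0.   -0.02] 188.33 [-7.260e-02  9.974e-01  1.000e-04 -1.000e-04]
```

In the tool's units: -2 mm / 750 = -0.0027, -1 mm / 750 = -0.0013.

Emit:
jog_arm:
  moves:
    - [[0,0,-0.0013],[0,0,0],0]
    - [[0,0,-0.0027],[0,0,0],0]
    - [[0,0,-0.0027],[0,0,0],0]

```text
time_s: 10.22
ee_pos: [535.8, -36.8, 305.3]
tcp_rot: [-0.073, 0.997, 0.0, -0.0]
force: [-0.5, -0.5, -3.4]
width: 0.173
grasp_force: 79.1
```

In the tool's units: -2 mm / 750 = -0.0027, -1 mm / 750 = -0.0013.

Emit:
jog_arm:
  moves:
    - [[0,0,-0.0013],[0,0,0],0]
    - [[0,0,-0.0027],[0,0,0],0]
    - [[0,0,-0.0027],[0,0,0],0]

```text
time_s: 10.6
ee_pos: [535.8, -36.8, 303.7]
tcp_rot: [-0.073, 0.997, -0.0, 0.0]
force: [-1.5, -0.3, 0.1]
width: 0.171
grasp_force: 79.5
```

```bash
python3 st.py
```

```text
10.6 [535.85 -36.85 303.65] [-1.5 -0.3  0.1] [-0.04  0.19  0.01] 188.33 [-7.260e-02  9.974e-01 -0.000e+00  1.000e-04]
```

In the tool's units: -4 mm / 750 = -0.0053, -1.5 mm / 750 = -0.002.

Emit:
jog_arm:
  moves:
    - [[0,0,-0.002],[0,0,0],0]
    - [[0,0,-0.004],[0,0,0],0]
    - [[0,0,-0.0053],[0,0,0],0]
    - [[0,0,-0.0053],[0,0,0],0]

```text
time_s: 11.1
ee_pos: [535.9, -36.9, 299.6]
tcp_rot: [-0.073, 0.997, -0.0, 0.0]
force: [-1.9, 0.0, 4.8]
width: 0.17
grasp_force: 80.1
```

```bash
python3 st.py
```

```text
11.1 [535.88 -36.87 299.63] [-1.9  0.   4.8] [ 0.03  0.36 -0.03] 188.33 [-7.260e-02  9.974e-01 -0.000e+00  2.000e-04]
```

In the tool's units: -3.8 mm / 750 = -0.0051, -3 mm / 750 = -0.004.

Emit:
jog_arm:
  moves:
    - [[0,0,-0.0013],[0,0,0],0]
    - [[0,0,-0.0027],[0,0,0],0]
    - [[0,0,-0.004],[0,0,0],0]
    - [[-0.0004,0,-0.0051],[0,0,0],0]
    - [[-0.0004,0,-0.0051],[0,0,0],0]

```text
time_s: 11.72
ee_pos: [535.7, -36.9, 296.2]
tcp_rot: [-0.073, 0.997, -0.0, 0.001]
force: [-2.6, 0.3, 7.1]
width: 0.173
grasp_force: 80.6
```

```bash
python3 st.py
```

```text
11.725 [535.74 -36.85 296.25] [-2.6  0.3  7.1] [0.16 0.4  0.01] 188.34 [-7.270e-02  9.974e-01 -1.000e-04  6.000e-04]
```

In the tool's units: -1.2 mm / 750 = -0.0016, -0.3 mm / 750 = -0.0004, -12 degrees / 120 = -0.1.

Emit:
jog_arm:
  moves:
    - [[-0.0004,0,-0.0016],[0,0,0],0]
    - [[-0.0004,0,-0.0016],[0,0,0],0]
    - [[-0.0004,0,-0.0016],[0,0,-0.0333],0]
    - [[-0.0004,0,-0.0016],[0,0,-0.075],0]
    - [[-0.0004,0,-0.0016],[0,0,-0.1],0]

```text
time_s: 12.35
ee_pos: [535.7, -37.0, 295.5]
tcp_rot: [0.033, 0.999, -0.0, 0.001]
force: [0.2, -1.6, 7.5]
width: 0.173
grasp_force: 80.7
```

```bash
python3 st.py
```

```text
12.35 [535.75 -37.04 295.46] [ 0.2 -1.6  7.5] [-0.11  0.13  0.03] 176.21 [ 3.310e-02  9.995e-01 -3.000e-04  1.200e-03]
```

In the tool's units: -0.3 mm / 750 = -0.0004, -30 degrees / 120 = -0.25.

Emit:
jog_arm:
  moves:
    - [[0,0,-0.0004],[0,0,-0.0667],0]
    - [[0,0,-0.0004],[0,0,-0.1333],0]
    - [[0,0,-0.0004],[0,0,-0.2],0]
    - [[0,0,-0.0004],[0,0,-0.25],0]
    - [[0,0,-0.0004],[0,0,-0.25],0]

```text
time_s: 12.98
ee_pos: [535.8, -37.1, 295.3]
tcp_rot: [0.29, 0.957, -0.0, 0.001]
force: [0.6, -0.6, 8.9]
width: 0.174
grasp_force: 80.7
```

```bash
python3 st.py
```

```text
12.975 [535.79 -37.15 295.26] [ 0.6 -0.6  8.9] [-0.18  0.17 -0.02] 146.23 [ 2.904e-01  9.569e-01 -1.000e-04  1.400e-03]
```

In the tool's units: -40 degrees / 120 = -0.3333.

Emit:
jog_arm:
  moves:
    - [[0,0,0],[0,0,-0.075],0]
    - [[0,0,0],[0,0,-0.15],0]
    - [[0,0,0],[0,0,-0.225],0]
    - [[0,0,0],[0,0,-0.2917],0]
    - [[0,0,0],[0,0,-0.3333],0]

```text
time_s: 13.6
ee_pos: [535.7, -37.2, 295.2]
tcp_rot: [0.601, 0.799, 0.0, 0.001]
force: [-0.9, -2.0, 8.0]
width: 0.169
grasp_force: 80.8
```

```bash
python3 st.py
```

```text
13.6 [535.75 -37.22 295.23] [-0.9 -2.   8. ] [-0.29  0.25  0.05] 106.11 [6.010e-01 7.992e-01 2.000e-04 1.300e-03]
```

Next I feel for the stop in small turns.

In the tool's units: -8 degrees / 120 = -0.0667.

Emit:
jog_arm:
  moves:
    - [[0,0,0],[0,0,-0.025],0]
    - [[0,0,0],[0,0,-0.05],0]
    - [[0,0,0],[0,0,-0.0667],0]
    - [[0,0,0],[0,0,-0.0667],0]

```text
time_s: 14.1
ee_pos: [535.7, -37.2, 295.2]
tcp_rot: [0.654, 0.756, 0.0, 0.001]
force: [-0.6, -1.4, 8.5]
width: 0.174
grasp_force: 80.7
```

```bash
python3 st.py
```

```text
14.1 [535.73 -37.2  295.22] [-0.6 -1.4  8.5] [-0.29  0.24 -0.  ] 98.29 [6.542e-01 7.563e-01 3.000e-04 1.300e-03]
```

In the tool's units: -3 degrees / 120 = -0.025.

Emit:
jog_arm:
  moves:
    - [[0,0,0],[0,0,-0.0125],0]
    - [[0,0,0],[0,0,-0.025],0]
    - [[0,0,0],[0,0,-0.025],0]

```text
time_s: 14.48
ee_pos: [535.7, -37.2, 295.2]
tcp_rot: [0.674, 0.739, 0.0, 0.001]
force: [-1.3, -1.4, 8.4]
width: 0.172
grasp_force: 80.8
```

```bash
python3 st.py
```

```text
14.475 [535.7  -37.19 295.18] [-1.3 -1.4  8.4] [-0.26  0.27 -0.01] 95.3 [6.737e-01 7.390e-01 2.000e-04 1.200e-03]
```

In the tool's units: -1.5 degrees / 120 = -0.0125.

Emit:
jog_arm:
  moves:
    - [[0,0,0],[0,0,-0.0083],0]
    - [[0,0,0],[0,0,-0.0125],0]
    - [[0,0,0],[0,0,-0.0125],0]

```text
time_s: 14.85
ee_pos: [535.6, -37.1, 295.2]
tcp_rot: [0.683, 0.73, 0.0, 0.001]
force: [-1.5, -0.8, 8.9]
width: 0.168
grasp_force: 80.9
```

```bash
python3 st.py
```

```text
14.85 [535.55 -37.12 295.16] [-1.5 -0.8  8.9] [-0.29  0.61  0.41] 93.85 [6.830e-01 7.304e-01 1.000e-04 1.000e-03]
```

In the tool's units: -1 degrees / 120 = -0.0083.

Emit:
jog_arm:
  moves:
    - [[0,0,0],[0,0,-0.0083],0]
    - [[0,0,0],[0,0,-0.0083],0]

```text
time_s: 15.1
ee_pos: [535.6, -37.1, 295.2]
tcp_rot: [0.689, 0.725, 0.0, 0.001]
force: [-2.1, -1.4, 8.6]
width: 0.169
grasp_force: 81.4
```

```bash
python3 st.py
```

```text
15.1 [535.55 -37.09 295.18] [-2.1 -1.4  8.6] [-0.28  0.62  0.93] 92.88 [6.891e-01 7.247e-01 1.000e-04 1.100e-03]
```

The stop is felt near 94.3°. I'll back off slightly and let the spring lift the cap into the recesses.

In the tool's units: 4 mm / 750 = 0.0053, 1.5 mm / 750 = 0.002, 3.5 degrees / 120 = 0.0292.

Emit:
jog_arm:
  moves:
    - [[0,0,0],[0,0,0.0292],0]
    - [[0,0,0.002],[0,0,0.0292],0]
    - [[0,0,0.004],[0,0,0.0292],0]
    - [[0,0,0.0053],[0,0,0.0292],0]
    - [[0,0,0.0053],[0,0,0.0292],0]

```text
time_s: 15.72
ee_pos: [535.6, -37.0, 298.7]
tcp_rot: [0.667, 0.745, 0.0, 0.001]
force: [1.5, -0.2, 4.8]
width: 0.171
grasp_force: 80.2
```

```bash
python3 st.py
```

```text
15.725 [535.6  -37.05 298.65] [ 1.5 -0.2  4.8] [-0.18 -0.1   0.06] 96.33 [6.67e-01 7.45e-01 3.00e-04 8.00e-04]
```

In the tool's units: 1.3 mm / 750 = 0.0017, 1 mm / 750 = 0.0013.

Emit:
jog_arm:
  moves:
    - [[0,0,0.0013],[0,0,0],0]
    - [[0,0,0.0017],[0,0,0],0]
    - [[0,0,0.0017],[0,0,0],0]

```text
time_s: 16.1
ee_pos: [535.5, -37.0, 299.7]
tcp_rot: [0.667, 0.745, 0.0, 0.001]
force: [3.3, -2.8, 4.2]
width: 0.17
grasp_force: 80.1
```

```bash
python3 st.py
```

```text
16.1 [535.52 -37.01 299.71] [ 3.3 -2.8  4.2] [-0.5  -0.71  0.02] 96.32 [6.67e-01 7.45e-01 2.00e-04 6.00e-04]
```

In the tool's units: 0.8 mm / 750 = 0.0011, -0.4 mm / 750 = -0.0005.

Emit:
jog_arm:
  moves:
    - [[0.0005,-0.0005,0],[0,0,0],0]
    - [[0.0005,-0.0005,0.0011],[0,0,0],0]
    - [[0.0005,-0.0005,0.0011],[0,0,0],0]

```text
time_s: 16.48
ee_pos: [535.7, -37.2, 300.2]
tcp_rot: [0.667, 0.745, 0.0, 0.0]
force: [4.0, -1.4, 3.4]
width: 0.171
grasp_force: 80.0
```

```bash
python3 st.py
```

```text
16.475 [535.66 -37.18 300.24] [ 4.  -1.4  3.4] [-0.26 -0.6  -0.03] 96.33 [6.670e-01 7.451e-01 1.000e-04 0.000e+00]
```

In the tool's units: 0.8 mm / 750 = 0.0011, 0.6 mm / 750 = 0.0008.

Emit:
jog_arm:
  moves:
    - [[0,0,0.0008],[0,0,0],0]
    - [[0,0,0.0011],[0,0,0],0]
    - [[0,0,0.0011],[0,0,0],0]

```text
time_s: 16.85
ee_pos: [535.6, -37.2, 300.4]
tcp_rot: [0.667, 0.745, 0.0, -0.0]
force: [5.6, -1.5, -2.2]
width: 0.174
grasp_force: 79.2
```

```bash
python3 st.py
```

```text
16.85 [535.61 -37.19 300.36] [ 5.6 -1.5 -2.2] [-0.32 -1.16 -0.02] 96.33 [ 6.670e-01  7.451e-01  0.000e+00 -2.000e-04]
```

Lifting met a hard stop at TCP z 300.4, which is 16.5 mm below the flange, so the lugs are in the recesses. I'll relax the arm and release.

In the tool's units: -0.8 mm / 750 = -0.0011, 0.6 mm / 750 = 0.0008.

Emit:
jog_arm:
  moves:
    - [[0.0008,-0.0003,-0.0011],[0,0,0],0]
    - [[0.0008,-0.0003,-0.0011],[0,0,0],0]
  newtons: 20

```text
time_s: 17.1
ee_pos: [535.9, -37.3, 300.0]
tcp_rot: [0.667, 0.745, -0.0, -0.0]
force: [0.9, 1.1, 3.6]
width: 0.173
grasp_force: 80.0
```

Emit:
jog_arm:
  moves:
    - [[0,0,0],[0,0,0],0.4]
    - [[0,0,0],[0,0,0],0.6]
    - [[0,0,0],[0,0,0],0.6]
    - [[0,0,0],[0,0,0],0.6]
    - [[0,0,0],[0,0,0],0.6]

```text
time_s: 17.73
ee_pos: [536.2, -37.4, 300.2]
tcp_rot: [0.667, 0.745, -0.0, 0.0]
force: [0.0, 0.4, -0.3]
width: 0.6
grasp_force: 0.0
```

In the tool's units: 110 mm / 750 = 0.1467, 70 mm / 750 = 0.0933.

Emit:
jog_arm:
  moves:
    - [[0,0,0.0067],[0,0,0],0.6]
    - [[0,0,0.0333],[0,0,0],0.6]
    - [[0,0,0.0933],[0,0,0],0.6]
    - [[0,0,0.1467],[0,0,0],0.6]
    - [[0,0,0.1467],[0,0,0],0.6]

```text
time_s: 18.35
ee_pos: [536.8, -37.6, 415.4]
tcp_rot: [0.667, 0.745, 0.001, 0.003]
force: [0.9, 0.5, -0.1]
width: 0.598
grasp_force: 0.0
```

```bash
python3 st.py
python3 - <<'E'
from h import *
s=manip.read_state()
a=manip.grab_frame("wrist");b=manip.grab_frame("scene")
W=wpts(a,s["ee_pos"],s["tcp_rot"]);w=W[100:380,220:420].reshape(-1,3)
t=w[np.hypot(w[:,0]-535,w[:,1]+37)<40]
h,e=np.histogram(t[:,2],np.arange(60,170,2));print([(int(x),int(n)) for x,n in zip(e,h) if n>40])
bb=t[(t[:,2]>145)];print(np.median(bb[:,2]),cv2.minAreaRect(bb[:,:2].astype(np.float32)))
for lo in (106,): 
  tt=t[(t[:,2]>118)&(t[:,2]<130)];A=np.c_[tt[:,:2],np.ones(len(tt))];print("top plane",np.linalg.lstsq(A,tt[:,2],rcond=None)[0][:2],np.median(tt[:,2]))
cv2.imwrite("pics/end.png",np.hstack([cv2.resize(b["image"][150:400,220:470],(400,400)),cv2.resize(a["image"],(400,400))]))
E
```

```text
18.35 [536.83 -37.59 415.43] [ 0.9  0.5 -0.1] [-0.04 -0.01 -0.  ] 96.33 [0.667  0.7451 0.0015 0.0033]
[(68, 57), (122, 2880), (124, 2862), (126, 480), (150, 376), (152, 1623), (154, 85)]
268.693441368473 ((539.0911865234375, -33.65797424316406), (59.7276496887207, 55.019168853759766), 45.39576721191406)
top plane [0.00077238 0.00332454] 124.07051520210712
```

View pics/end.png

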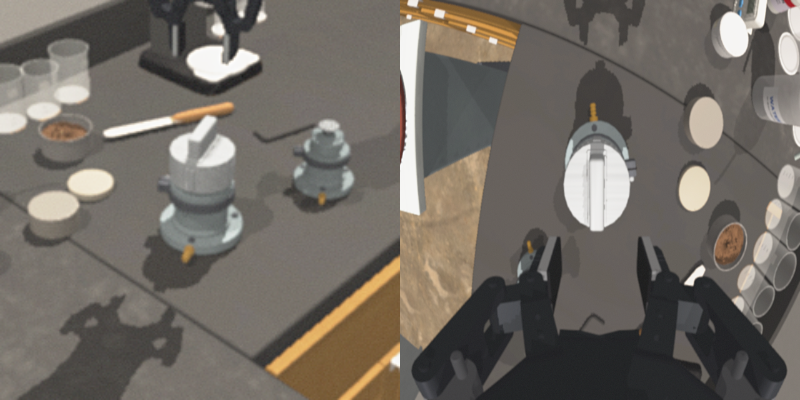

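The end views show the cap seated level on the large cell, left (203,155) and right (597,185). Its top is at 124 mm, so its origin is about 16.6 mm below the flange, which means locked. The gripper is clear.

```bash
python3 -c "
from plant import manip;print(manip.close_job())"
```

```text
the job is handed in; nothing more can be done
None
```

The cap is on the cell, twisted clockwise to its stop, sprung up about 16.6 mm below the flange's top (the locked height), released and handed in at about 18.5 s; I did not turn it back to test the lock.

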